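# Calibrate the bench scale with its slab weight

## Task

Calibrate the bench scale. With the pan still empty press the zero key (the round one), then slide the tallest steel slab weight up out of its slotted block and set it down flat and gently on the middle of the pan; let go, press the calibrate key (the third of the square keys from the left, next to the wide key) and then the wide enter key, each fully down and one at a time, pressing no other key. Leave the weight lying on the pan and everything else where it is.

Things in the scene. Friction and masses are not known exactly. Their poses are not given: they have to be found in the camera images.
- pan_top (a point): centre of the top face of the scale's flat steel pan (160 mm along its x, 224 mm along its y, 70 mm above the worktop). The scale stands fixed on the worktop: a pale housing 250 x 240 mm with the pan behind and a sloping dark key panel along its front, the -x side of this frame; z is up.
- pan (a joint): how far the pan is pushed down on its springs, in m: 0 empty, about 0.003 under the tallest slab (1200 N/m), stop at 0.012. A knock or a push that drives it past 0.007 (a drop from more than 10 mm, or a push of about 5 N on top of the slab) overloads the load cell.
- key_round_top (a point): ZERO key: centre of the top face of the round spring key, 24 mm in diameter, plain off-white, leftmost (+y end) of the row of five on the scale's front panel. The row runs along the scale's y. z is the normal of the panel, which slopes 15 degrees down towards the robot; the key's top stands about 7 mm proud of the panel and 45 mm above the worktop, 148 mm in front of the pan's centre; the pan's edge begins 57 mm behind the keys and 25 mm above them. All five keys stand alike.
- key_round (a joint): travel of this key in m: 0 up, 0.005 fully down, and it springs back; about 0.8 N starts it and 5 N takes it fully down; it counts as pressed from 0.0035 on. It moves along its own z axis, square to the panel.
- key_sq1_top (a point): centre of the top face of a 22 mm square spring key, plain off-white, in the row of five on the front panel of the scale; second key from the left, 37 mm from the round key's centre; not wanted here.
- key_sq1 (a joint): travel of this key in m: 0 up, 0.005 fully down, and it springs back; about 0.8 N starts it and 5 N takes it fully down; it counts as pressed from 0.0035 on. It moves along its own z axis, square to the panel.
- key_sq2_top (a point): centre of the top face of a 22 mm square spring key, plain off-white, in the row of five on the front panel of the scale; third key from the left (second of the square ones), 37 mm from its neighbours; not wanted here.
- key_sq2 (a joint): travel of this key in m: 0 up, 0.005 fully down, and it springs back; about 0.8 N starts it and 5 N takes it fully down; it counts as pressed from 0.0035 on. It moves along its own z axis, square to the panel.
- key_sq3_top (a point): CALIBRATE key: centre of the top face of a 22 mm square spring key, plain off-white, in the row of five on the front panel of the scale; fourth key from the left (third of the square ones, next to the wide key).
- key_sq3 (a joint): travel of this key in m: 0 up, 0.005 fully down, and it springs back; about 0.8 N starts it and 5 N takes it fully down; it counts as pressed from 0.0035 on. It moves along its own z axis, square to the panel.
- key_wide_top (a point): ENTER key: centre of the top face of the wide off-white spring key, 52 mm along the row and 22 mm across it, rightmost (-y end) of the row; its near end is 18 mm from the last square key.
- key_wide (a joint): travel of this key in m: 0 up, 0.005 fully down, and it springs back; about 0.8 N starts it and 5 N takes it fully down; it counts as pressed from 0.0035 on. It moves along its own z axis, square to the panel.
- holder: grey block with three slots, 80 mm (its x) by 160 mm (its y) by 45 mm high, fixed on the worktop by a thin foot plate (96 x 190 x 5 mm); origin at the centre of its underside, z up. The slots are 52 mm along x and 10 mm along y, 35 mm deep (floor 10 mm above the worktop), at y = -50, 0 and +50 mm. A slab stands on edge in each. The worktop in front of the block (towards the robot, right of the scale) is free and flat at z = 0, with room to lay a slab down.
- slab_large_mid (a point): centre of the tallest steel slab weight, the one to use: 50 mm wide (its x), 8 mm thick (its y), 110 mm tall (its z, up while it stands in the block), 345 g. Its lower end stands on the slot's floor, so its top edge is 120 mm above the worktop. It stands in any one of the three slots.
- slab_medium_mid (a point): centre of the middle slab weight, 50 x 8 x 80 mm (x, y, z as for the tallest), standing in another slot; leave it.
- slab_small_mid (a point): centre of the shortest slab weight, 50 x 8 x 60 mm, standing in the remaining slot; leave it.
- slab_large: the tallest slab itself; origin at the centre of its lower end.
- scale: the scale as a whole; origin under the middle of its housing, 43 mm in front of the pan's centre, on the worktop; front to -x, z up.
- stapler: stapler on the worktop left of the scale, 120 x 32 x 44 mm, a bystander; origin under its centre.
- shaker: upright glass shaker behind the scale, 27 mm across and 74 mm tall, a bystander; origin under its centre.
- tape_roll: roll of brown tape lying flat right of the block, 67 mm across and 37 mm high, a bystander; origin under its centre.
There are look-alikes about, which are no part of the job. What is shaped like the slab_large but blue, orange or yellow is not meant.

How it is judged:
By the outcome, as a careful person would: the job done as asked, in the order asked, and still so for the second after the job is handed in, with the robot touching nothing.
It also fails if it takes over 72 s, if anything falls off the work surface, if the arm or the gripper's body presses on something with over 40 N, if the wrist force passes 120 N, or if a joint passes its speed limit or range.

## Robot

A 6-joint arm with a two-finger parallel gripper is mounted at the origin on a cart in front of the work surface, level with it; the furniture and walls round the work are solid. World frame = base frame: x ahead of the robot, y to its left, z up, the work surface at z = 0. Lengths are in m, angles in rad, forces in N, time in s.
With the tool pointing down it reaches from about 0.3 to 0.875 m from the base axis. Payload 6.4 kg.
Tool frame: the origin (TCP) lies midway between the tips of the shut fingers; the grasp point (between the pads) lies 19 mm behind it (grasp_offset is the distance from the TCP to the grasp point, in m); z points along the fingers, y is the line along which they close (so a half turn about z gives the same grasp; the last joint's range is limited). The gripper opens to 85 mm and grips with 20 to 120 N. Pads are 22 mm wide; open, the fingers measure 114 mm over their backs; the gripper's body (76 mm by 85 mm) begins 54 mm behind the grasp point. The pads swing forward as they close: fully open they stand 13 mm farther back than shut.
Start: joints at [1.065, 0.181, 1.607, -0, 1.354, -0.206], TCP at [0.17, 0.549, 0.231] pointing down, gripper open.
Joint ranges: [-2.99, 2.99], [-0.89, 2.07], [0.3, 2.58], [-1.14, 4.28], [0, 2.63], [-3.12, 3.12]. Speed limits (rad/s): [2.57, 2.57, 3.01, 3.14, 3.14, 3.14].

## Interface

Orientations are given as a unit quaternion [w, x, y, z].
In Python, from bench import * gives the robot as it stands. The module is installed in compiled form; this text tells all that it offers.
- The arm moves only by the tool servo_tool, never from a script. Its argument "commands" is text: rows parted by semicolons, each of 7 numbers parted by spaces: the turn, a rotation vector about the tool's x, y, z in rad, then the shift along the tool's x, y, z in mm, then the opening, from 0 (shut) to 1 (fully open). In form: wx wy wz dx dy dz claw; .... A call has 1 to 5 rows; each row shifts and turns the commanded pose from where the row before left it, along the tool's axes as they then stand; what a row does not reach is not made up. A row lasts 1/8 s, in which the tool goes at most 62.5 mm and 10.7 degrees, less where a joint would pass 70% of its speed; a pose out of reach is approached as far as the arm can. A call with a gripper value outside its range is refused whole. The fingers move at their own pace and stop on an object; the grip force is fixed at half the most. Time passes only in rows, so rows that do not move let the fingers close. It gives the time, the measured TCP pose, the force, the opening and the grip force at its end, in the units of the state.
- get_obs(): the state, without advancing time (a new reading comes with each control period).
- camera(name): name is "scene" or "side" or "wrist"; returns the picture (420x560x3 uint8, blue, green, red); there is no depth.
- calibration(name): a dict with "fx", "fy", "cx", "cy" (pixels), "R" (3x3) and "t" (3): a world point X has camera coordinates R X + t. Camera axes: x right, y down, z forward; pixel columns grow to the right and rows downward; lengths in m; the calibration is good to about 2 mm. A picture is of the moment at which its call begins: read the wrist's pose just before it. calibration takes no time and is no camera call; for the wrist camera it gives the pose at the moment of the call.
- hand_in(): hands the job in; it is judged then, once.
The state is a dict: "time_s": time; "q": joint angles; "dq": joint speeds; "joint_efforts": joint torques, N m; "eef_pos": TCP position; "eef_rot": TCP orientation; "wrist_force": force on the tool from outside, world axes, zero at the start; "torque": the same for the moment, N m; "opening": opening from 0.0 (shut) to 1.0 (fully open); "grasp_force": force on a finger pad.
Only numpy, scipy, OpenCV 4.12 (cv2) and the standard library are available. Lean on these libraries where they do the work, as an engineer would, in place of code of your own. Each camera call takes 0.05 s, during which the arm holds its last target. There are 200 camera calls.

## Working session

There is one attempt and no reset: what is moved stays moved. The work goes in short steps, Python scripts to look and compute and a tool call to move; the robot and the scene stay as the last step left them, time stands still between calls to the robot, and variables do not carry over. Pictures are saved under pics/ and viewed, at most 10 in all, crops included, and the job is handed in when it is done.

Besides the shell and the picture viewer there is one more tool, called after "Emit:" as name(argument=value, ...) on one line, values as JSON. servo_tool: Moves the arm, as the interface text tells. Its arguments: {"type":"object","properties":{"commands":{"type":"string"}},"required":["commands"]}

```bash
mkdir -p pics
cat > h.py <<'E'
from bench import *
import numpy as np, cv2
from scipy.spatial.transform import Rotation as Ro
def proj(c,X):
    p=np.array(c["R"])@np.array(X)+np.array(c["t"]); return c["fx"]*p[0]/p[2]+c["cx"], c["fy"]*p[1]/p[2]+c["cy"]
def ray(c,u,v,z):
    R=np.array(c["R"]);t=np.array(c["t"]); o=-R.T@t
    d=R.T@np.array([(u-c["cx"])/c["fx"],(v-c["cy"])/c["fy"],1]); return o+d*(z-o[2])/d[2]
def state():
    o=get_obs(); q=o["eef_rot"]; return o, Ro.from_quat([q[1],q[2],q[3],q[0]])
E
python3 - <<'E'
from h import *
o,r=state(); print(o["time_s"],o["eef_pos"],r.as_matrix().round(3).tolist())
a=[]
for n in("scene","side"):
    im=camera(n); cv2.imwrite(f"pics/{n}0.png",im); c=calibration(n); print(n,{k:np.round(v,3).tolist() for k,v in c.items()})
E
```

```text
0.0 [0.16950794 0.54884927 0.23036667] [[-0.955, 0.295, -0.001], [0.295, 0.955, -0.002], [0.0, -0.002, -1.0]]
scene {'fx': 381.961, 'fy': 381.961, 'cx': 282.361, 'cy': 210.911, 'R': [[0.811, -0.584, 0.01], [-0.361, -0.515, -0.777], [0.459, 0.627, -0.629]], 't': [-0.492, 0.246, 0.928]}
side {'fx': 507.07, 'fy': 507.07, 'cx': 279.418, 'cy': 200.822, 'R': [[0.959, -0.282, -0.007], [-0.135, -0.439, -0.888], [0.248, 0.853, -0.459]], 't': [-0.571, 0.136, 1.417]}
```

View pics/scene0.png

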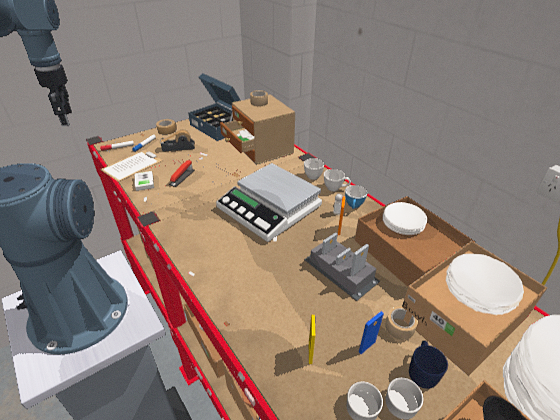

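View pics/side0.png

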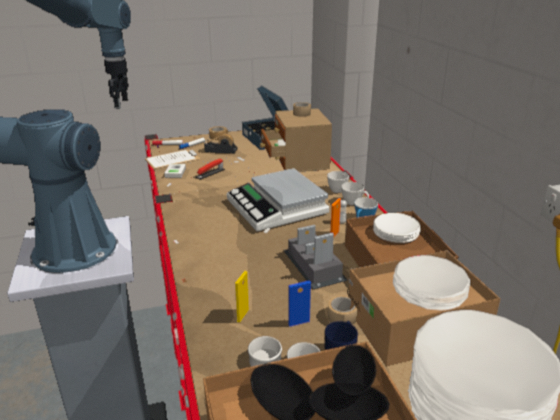

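The scene picture shows the scale at (268,200) and the block at (342,265) with grey slabs at about (328,255), (350,262) and (360,260). The look-alikes are yellow (312,340), blue (371,333) and orange (341,215). In the side view the block is at (317,260), with slabs at (305,243), (313,245) and (324,250). Next, close crops to identify the tallest slab.

Run:
```python
from h import *
a=cv2.imread("pics/scene0.png")[160:305,205:395]; cv2.imwrite("pics/c1.png",cv2.resize(a,None,fx=4,fy=4,interpolation=cv2.INTER_CUBIC))
a=cv2.imread("pics/side0.png")[165:290,220:350]; cv2.imwrite("pics/c2.png",cv2.resize(a,None,fx=4.8,fy=4.8,interpolation=cv2.INTER_CUBIC))
```

```text
(no output)
```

View pics/c1.png

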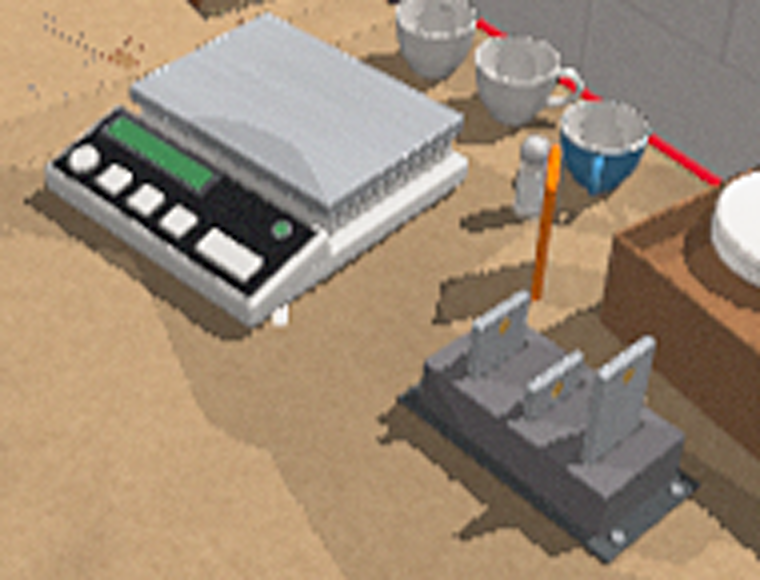

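View pics/c2.png

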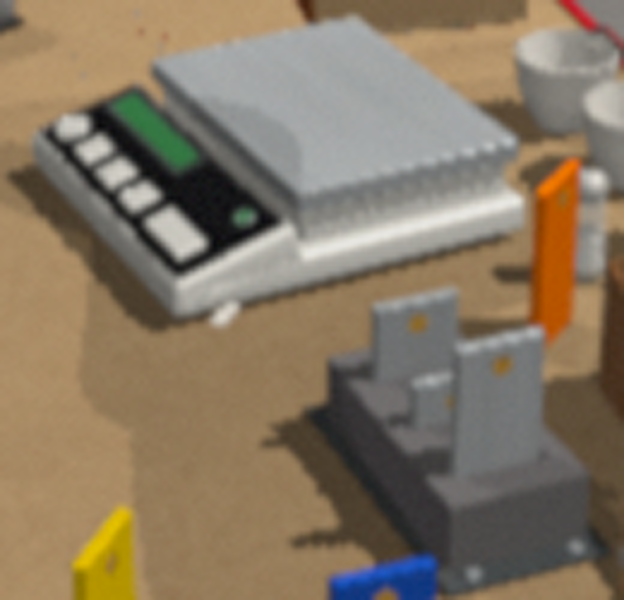

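The tallest slab is the one in the -y end slot, with its top edge at c1 (600-652, 373-343) and c2 (457-542, 345-332). The others are shorter, and the coloured pieces stand alone. Now the positions.

```bash
cat > m.py <<'E'
from h import *
S=calibration("scene");D=calibration("side")
f1=lambda p:(205+(p[0]+.5)/4-.5,160+(p[1]+.5)/4-.5)
f2=lambda p:(220+(p[0]+.5)/4.8-.5,165+(p[1]+.5)/4.8-.5)
P={"round":((84,158),(72,126),.045),"sq1":((115,179),(95,149),.045),"sq2":((147,201),(116,173),.045),"sq3":((180,221),(141,197),.045),"wide":((230,255),(176,234),.045),
"panA":((265,15),(350,17),.07),"panB":((462,122),(518,142),.07),"panC":((330,208),(303,193),.07),"panD":((132,92),(153,67),.07),
"slabF":((600,373),(457,345),.12),"slabB":((652,343),(542,332),.12),"hL":((425,370),(330,365),.045),"hF":((605,497),(452,498),.045),"hR":((683,437),(585,475),.045)}
for k,(a,b,z) in P.items(): print(k,ray(S,*f1(a),z)[:2].round(4),ray(D,*f2(b),z)[:2].round(4))
E
python3 m.py
```

```text
round [0.4862 0.1416] [0.4862 0.143 ]
sq1 [0.4927 0.104 ] [0.4936 0.1047]
sq2 [0.499  0.0662] [0.4992 0.0668]
sq3 [0.5069 0.0313] [0.507  0.0296]
wide [ 0.5162 -0.0231] [ 0.5164 -0.0244]
panA [0.7019 0.2021] [0.7029 0.2071]
panB [ 0.74   -0.0187] [ 0.745  -0.0143]
panC [ 0.5902 -0.0457] [ 0.5934 -0.0409]
panD [0.547  0.1669] [0.5486 0.166 ]
slabF [ 0.5931 -0.3167] [ 0.5935 -0.3141]
slabB [ 0.6379 -0.3164] [ 0.6397 -0.3148]
hL [ 0.5585 -0.1979] [ 0.5619 -0.1983]
hF [ 0.5801 -0.3483] [ 0.5835 -0.34  ]
hR [ 0.6566 -0.3413] [ 0.6568 -0.3406]
```

```bash
cat >> h.py <<'E'
def Rt(yaw,tilt=0,roll=0):
    # tool down, tool y along world y turned by yaw; tilt about tool y, roll about tool x
    b=np.array([[-1,0,0],[0,1,0],[0,0,-1.]])
    return Ro.from_euler('z',yaw)*Ro.from_matrix(b)*Ro.from_euler('y',tilt)*Ro.from_euler('x',roll)
def plan(pos,R1,N,claw,start=None):
    if start is None:
        o,r=state(); p=np.array(o["eef_pos"]); print("t",o["time_s"],p.round(4),"f",np.round(o["wrist_force"],1),"op",round(float(o["opening"]),3),"g",o["grasp_force"])
    else: p,r=start
    w=(r.inv()*R1).as_rotvec(); d=(np.array(pos)-p)/N*1000; rows=[]
    print("ang deg/row",np.degrees(np.linalg.norm(w))/N,"mm/row",np.linalg.norm(d))
    for i in range(N):
        s=(r*Ro.from_rotvec(w*i/N)).inv().apply(d)
        rows.append(" ".join(f"{x:.3f}" for x in w/N)+" "+" ".join(f"{x:.1f}" for x in s)+f" {claw}")
    for i in range(0,N,5): print("; ".join(rows[i:i+5]))
    return np.array(pos),R1
YS=0.185
n=Ro.from_euler('z',YS).apply([-np.sin(.262),0,np.cos(.262)])
KEY={"round":[.4862,.1423,.045],"sq3":[.507,.0305,.045],"wide":[.5163,-.0238,.045]}
E
cat > p.py <<'E'
from h import *
k=np.array(KEY["round"]); R=Rt(YS,-.262)
plan(k+n*.06,R,12,0)
for nm,u,v in(("yellow bottom",311,362),("blue bottom",368,352),("orange",340,233),("tape",402,333),("mug",362,410)): print(nm,ray(calibration("scene"),u,v,0)[:2].round(3))
E
python3 p.py
```

```text
t 0.1 [0.1696 0.5489 0.2305] f [ 0.7  0.2 -0.3] op 1.004 g 0.0
ang deg/row 2.626836433427307 mm/row 43.6816664090506
-0.005 -0.021 -0.040 -34.1 -25.2 10.7 0; -0.005 -0.021 -0.040 -32.8 -26.6 11.2 0; -0.005 -0.021 -0.040 -31.5 -27.9 11.8 0; -0.005 -0.021 -0.040 -30.1 -29.2 12.3 0; -0.005 -0.021 -0.040 -28.6 -30.5 12.7 0
-0.005 -0.021 -0.040 -27.1 -31.7 13.2 0; -0.005 -0.021 -0.040 -25.5 -32.8 13.6 0; -0.005 -0.021 -0.040 -23.8 -33.8 13.9 0; -0.005 -0.021 -0.040 -22.2 -34.8 14.2 0; -0.005 -0.021 -0.040 -20.4 -35.8 14.5 0
-0.005 -0.021 -0.040 -18.7 -36.6 14.7 0; -0.005 -0.021 -0.040 -16.9 -37.4 14.9 0
yellow bottom [ 0.377 -0.426]
blue bottom [ 0.496 -0.482]
orange [ 0.713 -0.152]
tape [ 0.596 -0.493]
mug [ 0.395 -0.564]
```

Emit:
servo_tool(commands="-0.005 -0.021 -0.04 -34 -25 11 0; -0.005 -0.021 -0.04 -33 -26.5 11 0; -0.005 -0.021 -0.04 -31.5 -28 12 0; -0.005 -0.021 -0.04 -30 -29 12 0; -0.005 -0.021 -0.04 -28.5 -30.5 13 0")

```text
time_s: 0.72
eef_pos: [0.2958, 0.3779, 0.1771]
eef_rot: [0.054, 0.049, 0.997, 0.004]
wrist_force: [0.8, 0.1, 0.1]
opening: -0.002
grasp_force: 0.0
```

Emit:
servo_tool(commands="-0.005 -0.021 -0.04 -27 -31.5 13 0; -0.005 -0.021 -0.04 -25.5 -33 13.5 0; -0.005 -0.021 -0.04 -24 -34 14 0; -0.005 -0.021 -0.04 -22 -35 14 0; -0.005 -0.021 -0.04 -20.5 -36 14.5 0")

```text
time_s: 1.35
eef_pos: [0.421, 0.2065, 0.1243]
eef_rot: [0.107, -0.051, 0.993, 0.009]
wrist_force: [0.3, 0.6, -0.6]
opening: -0.0
grasp_force: 0.0
```

Emit:
servo_tool(commands="-0.005 -0.021 -0.04 -18.5 -36.5 14.5 0; -0.005 -0.021 -0.04 -17 -37.5 15 0; 0 0 0 0 0 0 0; 0 0 0 0 0 0 0")

```text
time_s: 1.85
eef_pos: [0.4699, 0.1395, 0.1032]
eef_rot: [0.127, -0.09, 0.988, 0.011]
wrist_force: [-0.3, -0.1, 0.4]
opening: 0.005
grasp_force: 0.0
```

Run:
```python
from h import *
k=np.array(KEY["round"])
plan(k+n*.006,Rt(YS,-.262),3,0)
c=calibration("wrist"); im=camera("wrist")
for nm,P in KEY.items(): print(nm,np.round(proj(c,P),1))
cv2.imwrite("pics/w1.png",im)
```

```text
t 1.85 [0.4699 0.1395 0.1032] f [-0.3 -0.1  0.4] op 0.005 g 0.0
ang deg/row 0.14786340144744023 mm/row 18.15765067124378
-0.001 -0.002 -0.001 -0.4 -0.0 18.2 0; -0.001 -0.002 -0.001 -0.4 -0.1 18.2 0; -0.001 -0.002 -0.001 -0.3 -0.1 18.2 0
round [281.1 232.3]
sq3 [108.5 232.3]
wide [ 24.6 231.4]
```

View pics/w1.png

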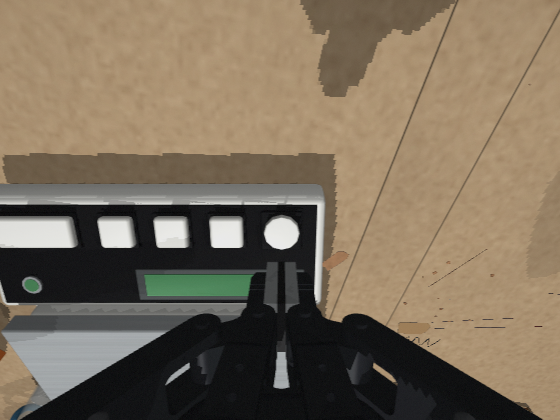

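The wrist view shows the round key at (281,232), exactly where I predicted. The square keys are at (226), (171) and (117,232), and the wide key is at the left. Pressing zero now.

Emit:
servo_tool(commands="0 0 0 -0.4 0 18 0; 0 0 0 -0.4 0 18 0; 0 0 0 -0.4 0 18 0; 0 0 0 0 0 4 0; 0 0 0 0 0 0 0")

```text
time_s: 2.52
eef_pos: [0.4858, 0.1429, 0.0479]
eef_rot: [0.127, -0.091, 0.988, 0.011]
wrist_force: [0.3, 0.5, 1.2]
opening: -0.001
grasp_force: 0.0
```

Emit:
servo_tool(commands="0 0 0 0 0 2 0; 0 0 0 0 0 2 0; 0 0 0 0 0 0 0")

```text
time_s: 2.9
eef_pos: [0.4876, 0.1424, 0.0442]
eef_rot: [0.128, -0.091, 0.988, 0.011]
wrist_force: [-0.6, 1.2, 0.8]
opening: 0.004
grasp_force: 0.6
```

Emit:
servo_tool(commands="0 0 0 0 0 1.5 0; 0 0 0 0 0 1.5 0; 0 0 0 0 0 0 0")

```text
time_s: 3.28
eef_pos: [0.4883, 0.1425, 0.0411]
eef_rot: [0.128, -0.091, 0.988, 0.011]
wrist_force: [-0.6, 1.0, 3.2]
opening: 0.005
grasp_force: 1.9
```

Emit:
servo_tool(commands="0 0 0 0 0 1 0; 0 0 0 0 0 1 0; 0 0 0 0 0 0 0")

```text
time_s: 3.65
eef_pos: [0.4887, 0.1426, 0.0398]
eef_rot: [0.128, -0.091, 0.988, 0.011]
wrist_force: [-5.2, -0.1, 15.8]
opening: -0.003
grasp_force: 8.2
```

Emit:
servo_tool(commands="0 0 0 0 0 -10 0; 0 0 0 0 0 -40 0; 0 0 0 0 0 -50 0; 0 0 0 0 0 -50 0; 0 0 0 0 0 0 0")

```text
time_s: 4.28
eef_pos: [0.4526, 0.1358, 0.1881]
eef_rot: [0.131, -0.091, 0.987, 0.01]
wrist_force: [0.1, 1.2, 0.4]
opening: -0.003
grasp_force: 0.0
```

Run:
```python
from h import *
plan([.60,-.318,.24],Rt(.05),13,0.5)
```

```text
t 4.275 [0.4526 0.1358 0.1881] f [0.1 1.2 0.4] op -0.003 g 0.0
ang deg/row 1.3011507512443805 mm/row 36.919806249049515
0.001 0.020 0.010 -5.7 -36.4 -2.5 0.5; 0.001 0.020 0.010 -6.0 -36.3 -2.6 0.5; 0.001 0.020 0.010 -6.3 -36.3 -2.6 0.5; 0.001 0.020 0.010 -6.6 -36.2 -2.7 0.5; 0.001 0.020 0.010 -6.9 -36.2 -2.8 0.5
0.001 0.020 0.010 -7.2 -36.1 -2.9 0.5; 0.001 0.020 0.010 -7.5 -36.0 -3.0 0.5; 0.001 0.020 0.010 -7.8 -35.9 -3.2 0.5; 0.001 0.020 0.010 -8.1 -35.9 -3.3 0.5; 0.001 0.020 0.010 -8.4 -35.8 -3.4 0.5
0.001 0.020 0.010 -8.7 -35.7 -3.5 0.5; 0.001 0.020 0.010 -9.0 -35.6 -3.7 0.5; 0.001 0.020 0.010 -9.3 -35.5 -3.8 0.5
```

Emit:
servo_tool(commands="0.001 0.02 0.01 -5.7 -36.4 -2.5 0.5; 0.001 0.02 0.01 -6 -36.3 -2.6 0.5; 0.001 0.02 0.01 -6.3 -36.3 -2.6 0.5; 0.001 0.02 0.01 -6.6 -36.2 -2.7 0.5; 0.001 0.02 0.01 -6.9 -36.2 -2.8 0.5")

```text
time_s: 4.9
eef_pos: [0.5071, -0.0396, 0.2018]
eef_rot: [0.076, -0.066, 0.995, 0.007]
wrist_force: [0.4, 0.7, 0.5]
opening: 0.498
grasp_force: 0.0
```

Emit:
servo_tool(commands="0.001 0.02 0.01 -7.2 -36.1 -2.9 0.5; 0.001 0.02 0.01 -7.5 -36 -3 0.5; 0.001 0.02 0.01 -7.8 -35.9 -3.2 0.5; 0.001 0.02 0.01 -8.1 -35.9 -3.3 0.5; 0.001 0.02 0.01 -8.4 -35.8 -3.4 0.5")

```text
time_s: 5.52
eef_pos: [0.5641, -0.2139, 0.2208]
eef_rot: [0.026, -0.041, 0.999, 0.004]
wrist_force: [1.5, -0.2, 0.4]
opening: 0.5
grasp_force: 0.0
```

Emit:
servo_tool(commands="0.001 0.02 0.01 -8.7 -35.7 -3.5 0.5; 0.001 0.02 0.01 -9 -35.6 -3.7 0.5; 0.001 0.02 0.01 -9.3 -35.5 -3.8 0.5; 0 0 0 0 0 0 0.5; 0 0 0 0 0 0 0.5")

```text
time_s: 6.15
eef_pos: [0.5982, -0.3168, 0.2325]
eef_rot: [-0.003, -0.026, 1.0, 0.002]
wrist_force: [0.4, 0.4, -0.3]
opening: 0.501
grasp_force: 0.0
```

Run:
```python
from h import *
o,r=state(); print(o["time_s"],o["eef_pos"],r.as_matrix().round(3).tolist(),o["opening"])
c=calibration("wrist"); im=camera("wrist"); np.savez("w2.npz",R=c["R"],t=c["t"],k=[c["fx"],c["fy"],c["cx"],c["cy"]])
for P in([.5935,-.315,.12],[.639,-.3155,.12],o["eef_pos"]): print(np.round(proj(c,P),1))
cv2.imwrite("pics/w2.png",im)
```

```text
6.15 [ 0.59817198 -0.316839    0.23251641] [[-0.999, -0.052, -0.007], [-0.052, 0.999, 0.004], [0.006, 0.004, -1.0]] 0.5005397573927342
[283.1 201.2]
[279.6 252.7]
[281.1 276.3]
```

View pics/w2.png

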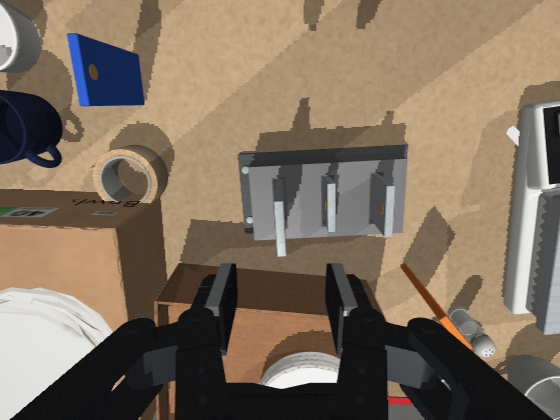

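Wrist view: the tallest slab's top face runs from (279.5,201) to (282,255). The small slab is in the middle at (331,207), the medium one is at (389,212), and a cardboard box sits behind the block.

Run:
```python
from h import *
d=np.load("w2.npz"); c=dict(R=d["R"],t=d["t"],fx=d["k"][0],fy=d["k"][1],cx=d["k"][2],cy=d["k"][3])
a=ray(c,279.5,201,.12);b=ray(c,282,255,.12); print(a,b,np.linalg.norm(b-a),np.arctan2(b[1]-a[1],b[0]-a[0]))
l=ray(c,249,164.5,.045);m=ray(c,406,158,.045);e=ray(c,254,240,.045);f=ray(c,403,232,.045); print(l,m,e,f, np.arctan2(-(m-l)[0],(m-l)[1]),np.arctan2(-(f-e)[0],(f-e)[1]))
yaw=np.arctan2(b[1]-a[1],b[0]-a[0]); p=(a+b)/2; print(p,yaw)
p[2]=.095
P,R=plan([p[0],p[1],.18],Rt(yaw),3,.5); plan(p,R,3,.5,(P,R))
```

```text
[ 0.59350682 -0.31792609  0.12      ] [ 0.6410468  -0.31336305  0.12      ] 0.04775846200863274 0.0956901226169632
[ 0.57916486 -0.34932975  0.045     ] [ 0.56449252 -0.19311533  0.045     ] [ 0.66093312 -0.3421019   0.045     ] [ 0.64344192 -0.18273585  0.045     ] 0.09364963054845411 0.10931730498128203
[ 0.61727681 -0.31564457  0.12      ] 0.0956901226169632
t 6.2 [ 0.5983 -0.3165  0.233 ] f [0.3 0.4 0.3] op 0.499 g 0.0
ang deg/row 0.8276461729356855 mm/row 18.77219475937169
0.001 -0.002 -0.014 -6.4 -0.1 17.6 0.5; 0.001 -0.002 -0.014 -6.4 -0.2 17.6 0.5; 0.001 -0.002 -0.014 -6.4 -0.3 17.7 0.5
ang deg/row 0.0 mm/row 28.333333333333332
0.000 0.000 0.000 0.0 0.0 28.3 0.5; 0.000 0.000 0.000 0.0 0.0 28.3 0.5; 0.000 0.000 0.000 0.0 0.0 28.3 0.5
```

Emit:
servo_tool(commands="0.001 -0.002 -0.014 -6.4 0 17.6 0.5; 0.001 -0.002 -0.014 -6.4 -0.2 17.6 0.5; 0.001 -0.002 -0.014 -6.4 -0.3 17.6 0.5; 0 0 0 0 0 29 0.5; 0 0 0 0 0 29 0.5")

```text
time_s: 6.82
eef_pos: [0.6183, -0.3165, 0.1217]
eef_rot: [0.001, -0.048, 0.999, -0.0]
wrist_force: [-0.5, 0.1, -0.0]
opening: 0.496
grasp_force: 0.0
```

Emit:
servo_tool(commands="0 0 0 0 0 29 0.5; 0 0 0 0 0 0 0.5; 0 0 0 0 0 0 0; 0 0 0 0 0 0 0; 0 0 0 0 0 0 0")

```text
time_s: 7.45
eef_pos: [0.6193, -0.3173, 0.0967]
eef_rot: [0.002, -0.047, 0.999, -0.001]
wrist_force: [-0.3, 1.4, 3.2]
opening: 0.08
grasp_force: 60.6
```

Emit:
servo_tool(commands="0 0 0 0 0 -15 0; 0 0 0 0 0 -25 0; 0 0 0 0 0 -30 0; 0 0 0 0 0 -30 0; 0 0 0 0 0 -30 0")

```text
time_s: 8.07
eef_pos: [0.6175, -0.3169, 0.2261]
eef_rot: [0.001, -0.047, 0.999, -0.001]
wrist_force: [-1.1, 0.2, -2.2]
opening: 0.08
grasp_force: 59.5
```

Run:
```python
from h import *
# forward-radial pose: closing axis radial, tool then rolls about its x so that fingers point away
for psi in(-.35,):
  yaw=psi+np.pi/2
  for s in(1,-1):
    for roll in(1.13,-1.13):
      R=Rt(psi+s*np.pi/2,0,roll); print(psi,s,roll,R.as_matrix().round(2)[:,2])
o,r=state(); print(o["q"])
plan([.45,-.17,.24],Rt(-.35-np.pi/2),10,0); plan([.45,-.17,.24],Rt(-.35+np.pi/2),10,0)
```

```text
-0.35 1 1.13 [ 0.85 -0.31 -0.43]
-0.35 1 -1.13 [-0.85  0.31 -0.43]
-0.35 -1 1.13 [-0.85  0.31 -0.43]
-0.35 -1 -1.13 [ 0.85 -0.31 -0.43]
[-6.44658661e-01  4.44069965e-01  1.28202516e+00 -6.14409718e-05
  1.41346658e+00 -2.30966201e+00]
t 8.075 [ 0.6175 -0.3169  0.2261] f [-1.1  0.2 -2.2] op 0.08 g 59.46267127990723
ang deg/row 11.54517731222016 mm/row 22.320634504242335
0.000 0.000 0.202 15.3 16.2 -1.4 0; 0.000 0.000 0.202 18.2 12.8 -1.4 0; 0.000 0.000 0.202 20.4 8.9 -1.4 0; 0.000 0.000 0.202 21.8 4.6 -1.4 0; 0.000 0.000 0.202 22.3 0.2 -1.4 0
0.000 0.000 0.202 21.9 -4.3 -1.4 0; 0.000 0.000 0.202 20.6 -8.6 -1.4 0; 0.000 0.000 0.202 18.4 -12.5 -1.4 0; 0.000 0.000 0.202 15.6 -15.9 -1.4 0; 0.000 0.000 0.202 12.0 -18.7 -1.4 0
t 8.075 [ 0.6175 -0.3169  0.2261] f [-1.1  0.2 -2.2] op 0.08 g 59.46267127990723
ang deg/row 6.454835786156241 mm/row 22.320634504242335
-0.000 0.000 -0.113 15.3 16.2 -1.4 0; -0.000 0.000 -0.113 13.4 17.8 -1.4 0; -0.000 0.000 -0.113 11.3 19.2 -1.4 0; -0.000 0.000 -0.113 9.1 20.4 -1.4 0; -0.000 0.000 -0.113 6.7 21.2 -1.4 0
-0.000 0.000 -0.113 4.3 21.9 -1.4 0; -0.000 0.000 -0.113 1.8 22.2 -1.4 0; -0.000 0.000 -0.113 -0.7 22.3 -1.4 0; -0.000 0.000 -0.113 -3.2 22.0 -1.4 0; -0.000 0.000 -0.113 -5.7 21.5 -1.4 0
```

Run:
```python
from h import *
P,R=plan([.39,-.17,.24],Rt(-.41-np.pi/2),12,0)
P,R=plan([.40,-.174,.16],Rt(-.41-np.pi/2,0,-1.13),8,0,(P,R))
```

```text
t 8.075 [ 0.6175 -0.3169  0.2261] f [-1.1  0.2 -2.2] op 0.08 g 59.46267127990723
ang deg/row 9.90745978806333 mm/row 22.595527809122945
0.000 0.000 0.173 17.7 14.0 -1.2 0; 0.000 0.000 0.173 19.9 10.7 -1.2 0; 0.000 0.000 0.173 21.4 7.1 -1.2 0; 0.000 0.000 0.173 22.3 3.3 -1.2 0; 0.000 0.000 0.173 22.6 -0.5 -1.2 0
0.000 0.000 0.173 22.1 -4.4 -1.2 0; 0.000 0.000 0.173 21.0 -8.2 -1.2 0; 0.000 0.000 0.173 19.3 -11.7 -1.2 0; 0.000 0.000 0.173 17.0 -14.8 -1.2 0; 0.000 0.000 0.173 14.2 -17.5 -1.2 0
0.000 0.000 0.173 11.0 -19.7 -1.2 0; 0.000 0.000 0.173 7.4 -21.3 -1.2 0
ang deg/row 8.093028856222876 mm/row 10.09021803530528
-0.141 0.000 -0.000 0.0 1.3 10.0 0; -0.141 0.000 -0.000 0.0 -0.1 10.1 0; -0.141 0.000 -0.000 0.0 -1.5 10.0 0; -0.141 0.000 -0.000 0.0 -2.9 9.7 0; -0.141 0.000 -0.000 0.0 -4.2 9.2 0
-0.141 0.000 -0.000 0.0 -5.5 8.5 0; -0.141 0.000 -0.000 0.0 -6.6 7.6 0; -0.141 0.000 -0.000 0.0 -7.6 6.6 0
```

Emit:
servo_tool(commands="0 0 0.173 17.7 14 -1.2 0; 0 0 0.173 19.9 10.7 -1.2 0; 0 0 0.173 21.4 7.1 -1.2 0; 0 0 0.173 22.3 3.3 -1.2 0; 0 0 0.173 22.6 -0.5 -1.2 0")

```text
time_s: 8.7
eef_pos: [0.5221, -0.2553, 0.231]
eef_rot: [0.001, 0.379, 0.926, -0.0]
wrist_force: [0.6, 0.6, -3.2]
opening: 0.079
grasp_force: 59.5
```

Emit:
servo_tool(commands="0 0 0.173 22.1 -4.4 -1.2 0; 0 0 0.173 21 -8.2 -1.2 0; 0 0 0.173 19.3 -11.7 -1.2 0; 0 0 0.173 17 -14.8 -1.2 0; 0 0 0.173 14.2 -17.5 -1.2 0")

```text
time_s: 9.32
eef_pos: [0.4274, -0.1942, 0.2368]
eef_rot: [0.001, 0.732, 0.682, 0.0]
wrist_force: [-0.4, 0.6, -2.9]
opening: 0.078
grasp_force: 59.5
```

Emit:
servo_tool(commands="0 0 0.173 11 -19.7 -1.2 0; 0 0 0.173 7.4 -21.3 -1.2 0; -0.141 0 0 0 1.3 10 0; -0.141 0 0 0 0 10 0; -0.141 0 0 0 -1.5 10 0")

```text
time_s: 9.95
eef_pos: [0.3941, -0.1717, 0.2089]
eef_rot: [0.179, 0.817, 0.536, 0.116]
wrist_force: [0.3, 1.8, -4.0]
opening: 0.081
grasp_force: 59.6
```

Emit:
servo_tool(commands="-0.141 0 0 0 -2.9 9.7 0; -0.141 0 0 0 -4.2 9.2 0; -0.141 0 0 0 -5.5 8.5 0; -0.141 0 0 0 -6.6 7.6 0; -0.141 0 0 0 -7.6 6.6 0")

```text
time_s: 10.58
eef_pos: [0.4606, -0.1876, 0.1894]
eef_rot: [0.385, 0.731, 0.494, 0.271]
wrist_force: [0.8, 1.0, -2.7]
opening: 0.076
grasp_force: 60.0
```

Run:
```python
from h import *
o,r=state(); print(o["q"].round(2) if hasattr(o["q"],"round") else o["q"], r.as_matrix().round(3)[:,2])
P,R=plan([.40,-.174,.055],Rt(-.41-np.pi/2,0,-1.13),6,0)
im=camera("side")
a=im[120:330,100:380]; cv2.imwrite("pics/s3.png",cv2.resize(a,None,fx=2,fy=2))
```

```text
[-0.95 -0.47  2.58  1.32  0.49 -1.62] [ 0.777 -0.294 -0.556]
t 10.575 [ 0.4606 -0.1876  0.1894] f [ 0.8  1.  -2.7] op 0.076 g 60.01616299152374
ang deg/row 1.478449212090336 mm/row 24.680147062215212
-0.025 -0.007 0.001 -1.9 -24.3 3.9 0; -0.025 -0.007 0.001 -1.9 -24.4 3.3 0; -0.025 -0.007 0.001 -1.9 -24.5 2.8 0; -0.025 -0.007 0.001 -1.9 -24.5 2.2 0; -0.025 -0.007 0.001 -1.9 -24.6 1.6 0
-0.025 -0.007 0.001 -1.9 -24.6 1.0 0
```

View pics/s3.png

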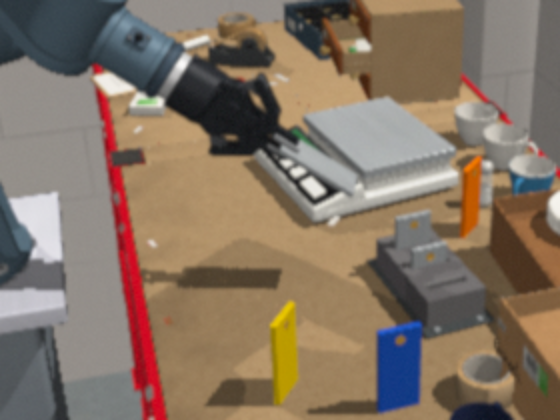

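The arm is folded at its elbow limit (q3 = 2.58). The slab is held firmly at about 56° above the free worktop. I'll descend slightly farther out, which is easier for the elbow.

Run:
```python
from h import *
o,r=state(); P,R=plan([.455,-.20,.11],r,4,0)
P,R=plan([.46,-.203,.065],Rt(-.42-np.pi/2,0,-1.1),4,0,(P,R))
```

```text
t 10.625 [ 0.4611 -0.1875  0.1888] f [-1.   0.7 -3.5] op 0.075 g 60.03030717372894
ang deg/row 0.0 mm/row 19.99305622232044
0.000 0.000 0.000 -3.8 -16.5 10.6 0; 0.000 0.000 0.000 -3.8 -16.5 10.6 0; 0.000 0.000 0.000 -3.8 -16.5 10.6 0; 0.000 0.000 0.000 -3.8 -16.5 10.6 0
ang deg/row 1.8305173354840791 mm/row 11.344051304538427
-0.029 -0.012 0.003 -0.4 -8.6 7.4 0; -0.029 -0.012 0.003 -0.4 -8.8 7.2 0; -0.029 -0.012 0.003 -0.3 -9.0 6.9 0; -0.029 -0.012 0.003 -0.2 -9.2 6.7 0
```

Emit:
servo_tool(commands="0 0 0 -3.8 -16.5 10.6 0; 0 0 0 -3.8 -16.5 10.6 0; 0 0 0 -3.8 -16.5 10.6 0; 0 0 0 -3.8 -16.5 10.6 0; 0 0 0 0 0 0 0")

```text
time_s: 11.25
eef_pos: [0.4582, -0.2012, 0.109]
eef_rot: [0.38, 0.733, 0.495, 0.27]
wrist_force: [-0.7, -0.4, -3.0]
opening: 0.083
grasp_force: 60.1
```

Run:
```python
from h import *
o,r=state(); print(np.round(o["q"],2),r.as_matrix().round(3)[:,2]);
P,R=plan([.46,-.203,.060],Rt(-.42-np.pi/2,0,-1.1),5,0)
```

```text
[-0.99 -0.09  2.57  1.93  0.55 -2.36] [ 0.773 -0.29  -0.565]
t 11.25 [ 0.4582 -0.2012  0.109 ] f [-0.7 -0.4 -3. ] op 0.083 g 60.059072971343994
ang deg/row 1.6060007627571131 mm/row 9.808754080919405
-0.026 -0.010 0.001 -0.4 -7.8 5.9 0; -0.026 -0.010 0.001 -0.4 -8.0 5.7 0; -0.026 -0.010 0.001 -0.3 -8.1 5.5 0; -0.026 -0.010 0.001 -0.3 -8.3 5.3 0; -0.026 -0.010 0.001 -0.2 -8.4 5.1 0
```

Run:
```python
from h import *
P,R=plan([.435,-.300,.105],Rt(-.58-np.pi/2,0,-1.07),5,0)
P,R=plan([.435,-.300,.055],R,3,0,(P,R))
```

```text
t 11.25 [ 0.4582 -0.2012  0.109 ] f [-0.7 -0.4 -3. ] op 0.083 g 60.059072971343994
ang deg/row 2.654973404037085 mm/row 20.309613204983812
-0.020 -0.037 0.018 -20.1 1.3 2.6 0; -0.020 -0.037 0.018 -20.0 1.6 3.4 0; -0.020 -0.037 0.018 -19.8 1.9 4.1 0; -0.020 -0.037 0.018 -19.6 2.2 4.9 0; -0.020 -0.037 0.018 -19.3 2.4 5.7 0
ang deg/row 0.0 mm/row 16.666666666666668
0.000 0.000 0.000 -0.0 -14.6 8.0 0; 0.000 0.000 0.000 -0.0 -14.6 8.0 0; 0.000 0.000 0.000 -0.0 -14.6 8.0 0
```

Emit:
servo_tool(commands="-0.02 -0.037 0.018 -20 1.3 2.6 0; -0.02 -0.037 0.018 -20 1.6 3.4 0; -0.02 -0.037 0.018 -20 1.9 4.1 0; -0.02 -0.037 0.018 -19.6 2.2 4.9 0; -0.02 -0.037 0.018 -19.3 2.4 5.7 0")

```text
time_s: 11.88
eef_pos: [0.4365, -0.3017, 0.1086]
eef_rot: [0.451, 0.755, 0.41, 0.244]
wrist_force: [-0.0, 0.1, -4.3]
opening: 0.083
grasp_force: 60.1
```

Run:
```python
from h import *
o,r=state(); print(np.round(o["q"],2),r.as_matrix().round(3)[:,2]);
P,R=plan([.435,-.300,.058],Rt(-.58-np.pi/2,0,-1.09),4,0)
```

```text
[-1.13  0.09  2.53  2.31  0.67 -2.72] [ 0.737 -0.48  -0.475]
t 11.875 [ 0.4365 -0.3017  0.1086] f [-0.   0.1 -4.3] op 0.083 g 60.084137320518494
ang deg/row 0.2110613068317036 mm/row 12.668530125621267
-0.004 -0.001 0.001 0.2 -11.4 5.5 0; -0.004 -0.001 0.001 0.2 -11.4 5.5 0; -0.004 -0.001 0.001 0.2 -11.4 5.4 0; -0.004 -0.001 0.001 0.1 -11.5 5.4 0
```

Emit:
servo_tool(commands="0 0 0 0 -11.4 5.5 0; 0 0 0 0 -11.4 5.5 0; 0 0 0 0 -11.4 5.5 0; 0 0 0 0 -11.4 5.5 0; 0 0 0 0 0 0 0")

```text
time_s: 12.5
eef_pos: [0.4345, -0.2995, 0.0568]
eef_rot: [0.449, 0.755, 0.41, 0.244]
wrist_force: [0.6, 0.1, -3.7]
opening: 0.081
grasp_force: 60.1
```

Emit:
servo_tool(commands="0 0 0 0 -4.4 2.4 0; 0 0 0 0 -3 1.5 0; 0 0 0 0 0 0 0")

```text
time_s: 12.88
eef_pos: [0.4336, -0.2996, 0.0479]
eef_rot: [0.449, 0.756, 0.41, 0.243]
wrist_force: [0.6, -0.2, -2.9]
opening: 0.08
grasp_force: 60.1
```

Run:
```python
from h import *
o,r=state(); print(np.round(o["q"],2),r.as_matrix().round(3)[:,2],o["wrist_force"],o["eef_pos"])
```

```text
[-1.13  0.39  2.49  2.48  0.85 -2.96] [ 0.736 -0.48  -0.478] [ 0.63930116 -0.21699011 -2.89213823] [ 0.43360407 -0.2995728   0.04785781]
```

Emit:
servo_tool(commands="0 0 0 0 -2.6 1.4 0; 0 0 0 0 -1.8 1 0; 0 0 0 0 0 0 0")

```text
time_s: 13.25
eef_pos: [0.4339, -0.3, 0.0435]
eef_rot: [0.45, 0.755, 0.41, 0.243]
wrist_force: [-1.2, 2.0, 4.0]
opening: 0.082
grasp_force: 61.2
```

Emit:
servo_tool(commands="0 0 0 0 -1.8 1 0; 0 0 0 0 0 0 0")

```text
time_s: 13.5
eef_pos: [0.4342, -0.3003, 0.0424]
eef_rot: [0.452, 0.754, 0.409, 0.244]
wrist_force: [-5.0, 3.2, 9.3]
opening: 0.083
grasp_force: 62.5
```

Contact made. Now I'll release and slide the fingers out backwards.

Emit:
servo_tool(commands="0 0 0 0 1 -0.5 0.2; 0 0 0 0 0 0 0.2; 0 0 0 0 0 -6 0.2; 0 0 0 0 0 -8 0.2; 0 0 0 0 0 -10 0.2")

```text
time_s: 14.12
eef_pos: [0.4154, -0.2876, 0.0535]
eef_rot: [0.449, 0.756, 0.41, 0.243]
wrist_force: [-1.1, 0.2, -0.8]
opening: 0.199
grasp_force: 0.0
```

Emit:
servo_tool(commands="0 0 0 0 0 -12 0.2; 0 0 0 0 0 -15 0.2; 0 0 0 0 0 -20 0.2; 0 0 0 0 10 -20 0.2; 0 0 0 0 20 -10 0.2")

```text
time_s: 14.75
eef_pos: [0.4147, -0.2922, 0.0924]
eef_rot: [0.446, 0.757, 0.411, 0.243]
wrist_force: [0.1, -0.2, 0.4]
opening: 0.202
grasp_force: 0.0
```

Run:
```python
from h import *
o,r=state(); print(np.round(o["q"],2),o["eef_pos"])
im=camera("side"); cv2.imwrite("pics/side4.png",im); i2=camera("scene"); cv2.imwrite("pics/scene4.png",i2)
for n in("side","scene"): print(n,np.round(proj(calibration(n),[.47,-.32,0]),0))
a=cv2.resize(im[200:350,160:360],None,fx=3,fy=3); b=cv2.resize(i2[250:400,220:400],None,fx=3,fy=3)
cv2.imwrite("pics/ab4.png",cv2.resize(np.hstack([im[200:350,170:350],i2[240:390,230:400]]),None,fx=2.2,fy=2.2,interpolation=cv2.INTER_CUBIC))
```

```text
[-1.2   0.12  2.58  2.27  0.74 -2.75] [ 0.41466396 -0.29218561  0.0924167 ]
side [268. 287.]
scene [313. 309.]
```

View pics/ab4.png

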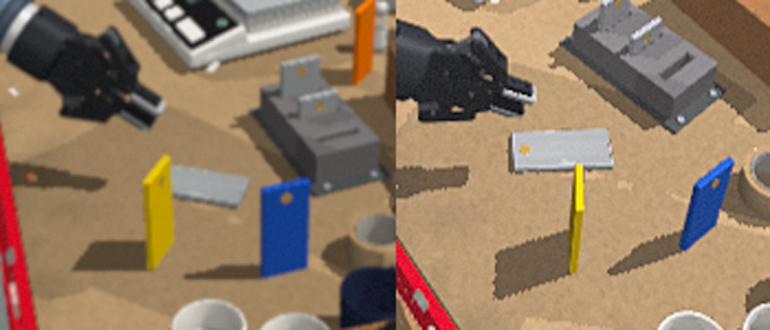

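The slab lies flat, with its top-face centre at scene pixel (305.5,307) and the yellow look-alike standing in front of it. Measuring its pose and planning the regrasp.

Run:
```python
from h import *
S=calibration("scene"); im=cv2.imread("pics/scene4.png")
q=[ray(S,230+(a-396)/2.2,240+b/2.2,.008) for a,b in((514,131),(611,128),(612,163),(511,166))]
print(np.round(q,4).tolist(), np.mean(q,0).round(4))
for a,b in((0,1),(3,2)): d=q[b]-q[a]; print(np.linalg.norm(d),np.arctan2(d[1],d[0]))
c=np.mean(q,0)
P,R=plan([c[0],c[1],.16],Rt(-.58),10,.95)
```

```text
[[0.4229, -0.2605, 0.008], [0.5157, -0.321, 0.008], [0.4852, -0.3577, 0.008], [0.3926, -0.2968, 0.008]] [ 0.4541 -0.309   0.008 ]
0.11078864522784214 -0.5780707732980446
0.11086771203335802 -0.5816004667726926
t 14.85 [ 0.4158 -0.2934  0.0952] f [0.9 0.3 0.2] op 0.201 g 0.0
ang deg/row 10.476872453031527 mm/row 7.687019582955742
0.083 0.083 -0.140 0.8 7.6 0.5 0.95; 0.083 0.083 -0.140 -0.3 7.7 -0.2 0.95; 0.083 0.083 -0.140 -1.4 7.5 -0.9 0.95; 0.083 0.083 -0.140 -2.3 7.2 -1.6 0.95; 0.083 0.083 -0.140 -3.1 6.6 -2.4 0.95
0.083 0.083 -0.140 -3.7 5.9 -3.2 0.95; 0.083 0.083 -0.140 -4.2 5.0 -4.0 0.95; 0.083 0.083 -0.140 -4.5 4.1 -4.8 0.95; 0.083 0.083 -0.140 -4.5 3.0 -5.4 0.95; 0.083 0.083 -0.140 -4.4 1.9 -6.0 0.95
```

Emit:
servo_tool(commands="0.083 0.083 -0.14 0.8 7.6 0.5 0.95; 0.083 0.083 -0.14 0 7.7 0 0.95; 0.083 0.083 -0.14 -1.4 7.5 -0.9 0.95; 0.083 0.083 -0.14 -2.3 7.2 -1.6 0.95; 0.083 0.083 -0.14 -3.1 6.6 -2.4 0.95")

```text
time_s: 15.48
eef_pos: [0.4354, -0.294, 0.1202]
eef_rot: [0.286, 0.613, 0.717, 0.168]
wrist_force: [0.7, -0.3, -0.1]
opening: 0.952
grasp_force: 0.0
```

Emit:
servo_tool(commands="0.083 0.083 -0.14 -3.7 5.9 -3.2 0.95; 0.083 0.083 -0.14 -4.2 5 -4 0.95; 0.083 0.083 -0.14 -4.5 4.1 -4.8 0.95; 0.083 0.083 -0.14 -4.5 3 -5.4 0.95; 0.083 0.083 -0.14 -4.4 1.9 -6 0.95")

```text
time_s: 16.1
eef_pos: [0.4499, -0.3052, 0.1541]
eef_rot: [0.046, 0.331, 0.942, 0.033]
wrist_force: [0.8, -1.0, 0.0]
opening: 0.947
grasp_force: 0.0
```

Run:
```python
from h import *
o,r=state(); print(np.round(o["q"],2),r.as_matrix().round(2).tolist())
P,R=plan([.4541,-.309,.10],Rt(-.58),5,.8)
```

```text
[-0.88  0.15  1.81  0.11  1.14 -1.82] [[-0.78, 0.62, 0.11], [0.63, 0.78, 0.03], [-0.06, 0.09, -0.99]]
t 16.1 [ 0.4499 -0.3052  0.1541] f [ 0.8 -1.   0. ] op 0.947 g 0.0
ang deg/row 1.6969864438128277 mm/row 10.879839185507842
0.018 0.014 -0.019 -0.4 -1.1 10.8 0.8; 0.018 0.014 -0.019 -0.6 -0.9 10.8 0.8; 0.018 0.014 -0.019 -0.7 -0.7 10.8 0.8; 0.018 0.014 -0.019 -0.8 -0.5 10.8 0.8; 0.018 0.014 -0.019 -1.0 -0.3 10.8 0.8
```

Emit:
servo_tool(commands="0.018 0.014 -0.019 0 -1 10.8 0.8; 0.018 0.014 -0.019 -0.6 -0.9 10.8 0.8; 0.018 0.014 -0.019 -0.7 -0.7 10.8 0.8; 0.018 0.014 -0.019 -0.8 -0.5 10.8 0.8; 0.018 0.014 -0.019 -1 0 10.8 0.8")

```text
time_s: 16.73
eef_pos: [0.4551, -0.3097, 0.101]
eef_rot: [0.002, 0.289, 0.957, -0.001]
wrist_force: [0.2, 0.1, 0.4]
opening: 0.8
grasp_force: 0.0
```

Run:
```python
from h import *
P,R=plan([.4541,-.309,.008],Rt(-.58),5,.8)
c=calibration("wrist"); im=camera("wrist"); cv2.imwrite("pics/w5.png",im)
X=np.array([.4541,-.309,.008]); d=np.array([np.cos(.58),-np.sin(.58),0]); e=np.array([np.sin(.58),np.cos(.58),0])
for i,j in((1,1),(1,-1),(-1,-1),(-1,1)): 
    p=np.round(proj(c,X+i*.055*d+j*.025*e)); print(p); cv2.circle(im,(int(p[0]),int(p[1])),3,(0,0,255),1)
cv2.imwrite("pics/w5b.png",im)
```

```text
t 16.725 [ 0.4551 -0.3097  0.101 ] f [0.2 0.1 0.4] op 0.8 g 0.0
ang deg/row 0.08438465525808968 mm/row 18.596012004367182
0.000 0.001 -0.001 0.3 0.0 18.6 0.8; 0.000 0.001 -0.001 0.3 0.0 18.6 0.8; 0.000 0.001 -0.001 0.3 0.0 18.6 0.8; 0.000 0.001 -0.001 0.3 0.0 18.6 0.8; 0.000 0.001 -0.001 0.3 0.0 18.6 0.8
[312. 276.]
[249. 277.]
[244. 137.]
[316. 137.]
```

View pics/w5b.png

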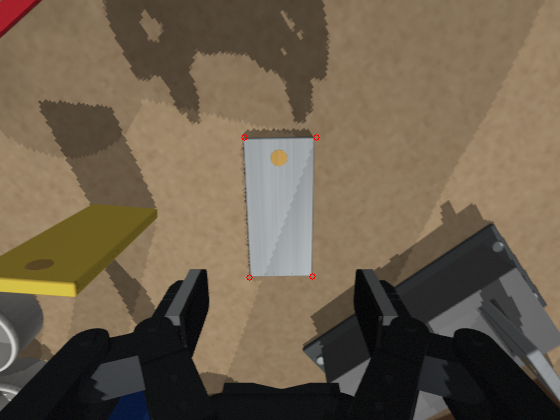

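The predicted corners (red) land on the slab's corners at (244,137), (316,137), (312,276) and (249,277), so the fingers straddle it correctly. Descending and gripping.

Emit:
servo_tool(commands="0 0 0 0 0 20 0.8; 0 0 0 0 0 20 0.8; 0 0 0 0 0 20 0.8; 0 0 0 0 0 20 0.8; 0 0 0 0 0 0 0.8")

```text
time_s: 17.4
eef_pos: [0.4548, -0.3089, 0.0204]
eef_rot: [0.002, 0.289, 0.957, 0.0]
wrist_force: [-0.4, -0.5, 0.3]
opening: 0.801
grasp_force: 0.0
```

Emit:
servo_tool(commands="0 0 0 0 0 12 0.8; 0 0 0 0 0 9 0.8; 0 0 0 0 0 1.5 0.8; 0 0 0 0 0 0 0.8")

```text
time_s: 17.9
eef_pos: [0.4561, -0.31, -0.0005]
eef_rot: [0.003, 0.289, 0.957, -0.001]
wrist_force: [0.5, 0.1, 0.5]
opening: 0.8
grasp_force: 0.0
```

Emit:
servo_tool(commands="0 0 0 0 0 0 0.6; 0 0 0 0 0 0 0; 0 0 0 0 0 0 0; 0 0 0 0 0 0 0")

```text
time_s: 18.4
eef_pos: [0.4563, -0.3105, 0.0004]
eef_rot: [0.004, 0.289, 0.957, -0.001]
wrist_force: [-1.4, 0.4, 5.4]
opening: 0.562
grasp_force: 61.4
```

Emit:
servo_tool(commands="0 0 0 0 0 -10 0; 0 0 0 0 0 -20 0; 0 0 0 0 0 -20 0; 0 0 0 0 0 0 0")

```text
time_s: 18.9
eef_pos: [0.4567, -0.3108, 0.0512]
eef_rot: [0.005, 0.289, 0.957, -0.001]
wrist_force: [-1.0, -0.5, -4.3]
opening: 0.557
grasp_force: 63.0
```

Run:
```python
from h import *
o,r=state(); print(np.round(o["q"],2),o["wrist_force"],o["torque"])
P,R=plan([.50,-.15,.22],Rt(-.2),5,0)
P,R=plan([.645,.077,.16],Rt(YS),8,0,(P,R))
im=camera("side"); c=calibration("side"); u,v=map(int,proj(c,o["eef_pos"])); cv2.imwrite("pics/s6.png",cv2.resize(im[v-70:v+70,u-90:u+90],None,fx=4,fy=4));
```

```text
[-0.81  0.36  1.79  0.    0.98 -1.8 ] [-0.95634335 -0.5013129  -4.34079144] [ 0.01465625 -0.02466452  0.01119953]
t 18.9 [ 0.4567 -0.3108  0.0512] f [-1.  -0.5 -4.3] op 0.557 g 62.95536518096924
ang deg/row 4.421427269963078 mm/row 47.42181983805063
-0.000 0.002 -0.077 10.2 31.6 -33.9 0; -0.000 0.002 -0.077 7.8 32.3 -33.8 0; -0.000 0.002 -0.077 5.4 32.8 -33.8 0; -0.000 0.002 -0.077 2.9 33.2 -33.8 0; -0.000 0.002 -0.077 0.4 33.3 -33.8 0
ang deg/row 2.7573593890670867 mm/row 34.49501775619198
0.000 0.000 -0.048 -12.1 31.4 7.5 0; 0.000 0.000 -0.048 -13.6 30.8 7.5 0; 0.000 0.000 -0.048 -15.1 30.1 7.5 0; 0.000 0.000 -0.048 -16.5 29.3 7.5 0; 0.000 0.000 -0.048 -17.9 28.5 7.5 0
0.000 0.000 -0.048 -19.3 27.6 7.5 0; 0.000 0.000 -0.048 -20.6 26.7 7.5 0; 0.000 0.000 -0.048 -21.8 25.6 7.5 0
```

View pics/s6.png

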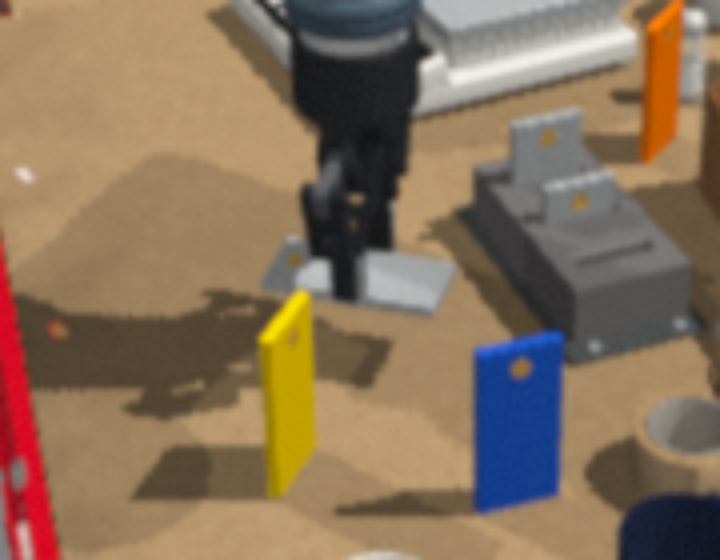

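The slab is held level by its long edges, lifted clear of the worktop. Carrying it to the pan.

Emit:
servo_tool(commands="0 0 -0.077 10 31.6 -34 0; 0 0.001 -0.077 8 32 -34 0; 0 0.001 -0.077 5.4 33 -34 0; 0 0.001 -0.077 3 33 -34 0; 0 0.001 -0.077 0 33 -34 0")

```text
time_s: 19.58
eef_pos: [0.4987, -0.1483, 0.219]
eef_rot: [0.0, 0.099, 0.995, -0.0]
wrist_force: [1.1, 0.0, -3.2]
opening: 0.559
grasp_force: 63.9
```

Emit:
servo_tool(commands="0 0 -0.048 -12 31.5 7.5 0; 0 0 -0.048 -13.6 31 7.5 0; 0 0 -0.048 -15 30 7.5 0; 0 0 -0.048 -16.5 29.3 7.5 0; 0 0 -0.048 -18 28.5 7.5 0")

```text
time_s: 20.2
eef_pos: [0.5897, -0.0067, 0.1798]
eef_rot: [-0.0, -0.02, 1.0, -0.0]
wrist_force: [0.5, -0.4, -2.9]
opening: 0.556
grasp_force: 63.9
```

Emit:
servo_tool(commands="0 0 -0.048 -19.3 27.6 7.5 0; 0 0 -0.048 -20.6 26.7 7.5 0; 0 0 -0.048 -22 25.6 7.5 0; 0 0 0 0 0 0 0; 0 0 0 0 0 0 0")

```text
time_s: 20.82
eef_pos: [0.6439, 0.0769, 0.1578]
eef_rot: [-0.0, -0.091, 0.996, -0.001]
wrist_force: [-0.3, 0.1, -2.9]
opening: 0.555
grasp_force: 63.9
```

Run:
```python
from h import *
o,r=state(); print(np.round(o["q"],2),r.as_matrix().round(3).tolist())
P,R=plan([.644,.0775,.085],Rt(YS),5,0)
# where is the slab w.r.t. the side camera?
im=camera("side"); cv2.imwrite("pics/side7.png",im)
```

```text
[-0.06  0.41  1.47 -0.    1.26 -1.82] [[-0.983, -0.182, -0.001], [-0.182, 0.983, -0.002], [0.001, -0.002, -1.0]]
t 20.825 [0.6439 0.0769 0.1578] f [-0.3  0.1 -2.9] op 0.555 g 63.9471173286438
ang deg/row 0.02887843531441296 mm/row 14.569997256124292
-0.000 -0.000 -0.000 -0.1 0.1 14.6 0; -0.000 -0.000 -0.000 -0.1 0.1 14.6 0; -0.000 -0.000 -0.000 -0.1 0.1 14.6 0; -0.000 -0.000 -0.000 -0.1 0.1 14.6 0; -0.000 -0.000 -0.000 -0.1 0.1 14.6 0
```

Emit:
servo_tool(commands="0 0 0 -0.7 0.2 15 0; 0 0 0 -0.7 0.2 15 0; 0 0 0 -0.7 0.2 15 0; 0 0 0 -0.7 0.2 15 0; 0 0 0 0 0 10 0")

```text
time_s: 21.5
eef_pos: [0.647, 0.0783, 0.0876]
eef_rot: [0.0, -0.091, 0.996, -0.001]
wrist_force: [-0.3, -0.2, -3.0]
opening: 0.557
grasp_force: 63.9
```

Emit:
servo_tool(commands="0 0 0 0 0 5 0; 0 0 0 0 0 3 0; 0 0 0 0 0 2 0; 0 0 0 0 0 1 0; 0 0 0 0 0 0 0")

```text
time_s: 22.12
eef_pos: [0.6477, 0.0783, 0.0785]
eef_rot: [0.001, -0.091, 0.996, -0.001]
wrist_force: [-1.1, 0.8, -2.9]
opening: 0.556
grasp_force: 63.9
```

Emit:
servo_tool(commands="0 0 0 0 0 2 0; 0 0 0 0 0 1.5 0; 0 0 0 0 0 0 0")

```text
time_s: 22.5
eef_pos: [0.6474, 0.0783, 0.0745]
eef_rot: [0.001, -0.091, 0.996, -0.001]
wrist_force: [0.1, 0.4, -3.2]
opening: 0.555
grasp_force: 63.9
```

Emit:
servo_tool(commands="0 0 0 0 0 1 0; 0 0 0 0 0 1 0; 0 0 0 0 0 0 0")

```text
time_s: 22.88
eef_pos: [0.6475, 0.0783, 0.0726]
eef_rot: [0.001, -0.091, 0.996, -0.001]
wrist_force: [0.6, 0.0, -3.0]
opening: 0.555
grasp_force: 63.9
```

Emit:
servo_tool(commands="0 0 0 0 0 1 0; 0 0 0 0 0 1 0; 0 0 0 0 0 0 0")

```text
time_s: 23.25
eef_pos: [0.6475, 0.0783, 0.0706]
eef_rot: [0.001, -0.091, 0.996, -0.001]
wrist_force: [-0.5, -0.6, -3.3]
opening: 0.553
grasp_force: 64.0
```

Emit:
servo_tool(commands="0 0 0 0 0 0.7 0; 0 0 0 0 0 0.7 0; 0 0 0 0 0 0 0")

```text
time_s: 23.62
eef_pos: [0.6476, 0.0783, 0.0695]
eef_rot: [0.001, -0.091, 0.996, -0.001]
wrist_force: [-0.7, -0.5, -2.8]
opening: 0.551
grasp_force: 64.1
```

Emit:
servo_tool(commands="0 0 0 0 0 0.7 0; 0 0 0 0 0 0.7 0; 0 0 0 0 0 0 0")

```text
time_s: 24.0
eef_pos: [0.6477, 0.0783, 0.0681]
eef_rot: [0.001, -0.091, 0.996, -0.001]
wrist_force: [-1.9, 0.4, -0.3]
opening: 0.555
grasp_force: 64.3
```

Emit:
servo_tool(commands="0 0 0 0 0 0.5 0; 0 0 0 0 0 0 0")

```text
time_s: 24.25
eef_pos: [0.6477, 0.0783, 0.0676]
eef_rot: [0.001, -0.091, 0.996, -0.001]
wrist_force: [-1.3, 0.6, 0.3]
opening: 0.557
grasp_force: 64.4
```

The pan now carries the full weight (wrist force about 0). Releasing.

Emit:
servo_tool(commands="0 0 0 0 0 0 0.62; 0 0 0 0 0 0 0.75; 0 0 0 0 0 0 0.8; 0 0 0 0 0 -10 0.8; 0 0 0 0 0 -25 0.8")

```text
time_s: 24.88
eef_pos: [0.6465, 0.0784, 0.102]
eef_rot: [-0.0, -0.091, 0.996, -0.001]
wrist_force: [0.6, -0.7, 0.4]
opening: 0.796
grasp_force: 0.0
```

Emit:
servo_tool(commands="0 0 0 0 0 -30 0.8; 0 0 0 0 0 -30 0.8; 0 0 0 0 0 0 0.8")

```text
time_s: 25.25
eef_pos: [0.6497, 0.0784, 0.1666]
eef_rot: [0.004, -0.092, 0.996, -0.001]
wrist_force: [0.5, 1.1, -0.5]
opening: 0.797
grasp_force: 0.0
```

Run:
```python
from h import *
o,r=state(); c=calibration("wrist"); im=camera("wrist"); cv2.imwrite("pics/w8.png",im)
# orange dot of the slab + its brightness edges: predicted slab corners if centred at TCP
g=cv2.GaussianBlur(cv2.cvtColor(im,cv2.COLOR_BGR2HSV),(3,3),0)
m=cv2.inRange(g,(10,80,80),(30,255,255)); nn,l,s,ce=cv2.connectedComponentsWithStats(m)
for i in range(1,nn):
    if 40<s[i,4]<3000: print("dot",s[i],ce[i].round(1),ray(c,*ce[i],.076).round(4))
# scale keys in wrist view: bright blobs
w=cv2.inRange(cv2.cvtColor(im,cv2.COLOR_BGR2HSV),(0,0,215),(180,25,255)); nn,l,s,ce=cv2.connectedComponentsWithStats(w)
for i in range(1,nn):
    if 150<s[i,4]<6000: print("white",s[i],ce[i].round(1),ray(c,*ce[i],.045).round(4))
k=np.array(KEY["round"]); y=np.array([.182,-.983,0])
for a in(0,.111,.166): print(np.round(k+a*y,4),np.round(proj(c,k+a*y),1))
```

```text
dot [274 145  16  16 205] [281.3 152.5] [0.6052 0.0698 0.076 ]
dot [132 239  19  49 471] [141.5 267. ] [ 0.7139 -0.0221  0.076 ]
dot [ 100  291   61   34 1151] [132.5 305.6] [ 0.7513 -0.0278  0.076 ]
dot [ 71 319  17  11  96] [ 77.9 324.5] [ 0.7788 -0.0724  0.076 ]
dot [414 392  23  28 428] [423.9 407.7] [0.8137 0.2435 0.076 ]
[0.4862 0.1423 0.045 ] [417.9  -7.1]
[0.5064 0.0332 0.045 ] [255.3  -7. ]
[ 0.5164 -0.0209  0.045 ] [175.  -7.]
```

The slab's dot is at (281,152). That puts the slab flat with its centre at about (0.644, 0.077), the middle of the pan. Next, the calibrate key.

Run:
```python
from h import *
k=np.array([.5065,.0328,.045])
plan(k+n*.10,Rt(YS,-.262),6,0)
```

```text
t 25.3 [0.6484 0.0784 0.1643] f [-0.1 -0.9 -0.3] op 0.802 g 0.0
ang deg/row 2.4531530083655544 mm/row 29.375724218773353
-0.000 -0.043 -0.000 29.0 -3.2 3.6 0; -0.000 -0.043 -0.000 29.1 -3.2 2.4 0; -0.000 -0.043 -0.000 29.2 -3.1 1.2 0; -0.000 -0.043 -0.000 29.2 -3.1 -0.1 0; -0.000 -0.043 -0.000 29.2 -3.1 -1.3 0
-0.000 -0.043 -0.000 29.1 -3.1 -2.6 0
```

Emit:
servo_tool(commands="0 -0.043 0 29 -3.2 3 0; 0 -0.043 0 29 -3.2 2 0; 0 -0.043 0 29 -3.2 1 0; 0 -0.043 0 29 -3 0 0; 0 -0.043 0 29 -3 -1 0")

```text
time_s: 25.92
eef_pos: [0.5066, 0.0368, 0.1433]
eef_rot: [0.107, -0.091, 0.99, 0.009]
wrist_force: [-0.9, -0.8, 1.5]
opening: 0.001
grasp_force: 0.0
```

Emit:
servo_tool(commands="0 -0.043 0 29 -3 -2.6 0; 0 0 0 0 0 0 0; 0 0 0 0 0 0 0")

```text
time_s: 26.3
eef_pos: [0.481, 0.0284, 0.1411]
eef_rot: [0.129, -0.091, 0.987, 0.011]
wrist_force: [-0.5, 0.0, -0.5]
opening: -0.002
grasp_force: 0.0
```

Run:
```python
from h import *
k=np.array([.5065,.0328,.045])
plan(k+n*.006,Rt(YS,-.262),4,0)
c=calibration("wrist"); im=camera("wrist"); cv2.imwrite("pics/w9.png",im)
w=cv2.inRange(cv2.cvtColor(im,cv2.COLOR_BGR2HSV),(0,0,200),(180,40,255)); nn,l,s,ce=cv2.connectedComponentsWithStats(w)
for i in range(1,nn):
    if 150<s[i,4]<6000: print("white",s[i],ce[i].round(1),ray(c,*ce[i],.0446).round(4))
print(proj(c,k))
```

```text
t 26.3 [0.481  0.0284 0.1411] f [-0.5  0.  -0.5] op -0.002 g 0.0
ang deg/row 0.052929062599499276 mm/row 23.375452475943025
-0.001 -0.001 -0.000 -0.1 -0.0 23.4 0; -0.001 -0.001 -0.000 -0.1 -0.1 23.4 0; -0.001 -0.001 -0.000 -0.1 -0.1 23.4 0; -0.001 -0.001 -0.000 -0.0 -0.1 23.4 0
white [159 186  46  98 451] [170.6 230.2] [ 0.5403 -0.0509  0.0446]
white [429 186  30  91 295] [448.1 223.7] [0.4936 0.1642 0.0446]
white [410 200  29  27 602] [424.3 213. ] [0.4876 0.1416 0.0446]
white [ 178  202   66   23 1471] [210.7 213. ] [ 0.5178 -0.0204  0.0446]
white [269 202  26  24 612] [281.5 213.4] [0.5081 0.0334 0.0446]
white [316 202  27  24 614] [329.  213.4] [0.5015 0.0695 0.0446]
white [363 202  28  24 606] [376.5 213.5] [0.4948 0.1055 0.0446]
white [176 298  70   8 258] [201.1 300.6] [ 0.6188 -0.0227  0.0446]
(np.float64(281.0969563338908), np.float64(211.8227211391354))
```

Emit:
servo_tool(commands="0 0 0 -0.4 0 23 0; 0 0 0 -0.4 0 23 0; 0 0 0 -0.3 0 23 0; 0 0 0 0 0 23 0; 0 0 0 0 0 0 0")

```text
time_s: 26.98
eef_pos: [0.5045, 0.0334, 0.0508]
eef_rot: [0.127, -0.091, 0.988, 0.012]
wrist_force: [0.4, 0.7, -0.0]
opening: -0.002
grasp_force: 0.0
```

Emit:
servo_tool(commands="0 0 0 0 0 4 0; 0 0 0 0 0 3 0; 0 0 0 0 0 2 0; 0 0 0 0 0 1.5 0; 0 0 0 0 0 0 0")

```text
time_s: 27.6
eef_pos: [0.5081, 0.0333, 0.0428]
eef_rot: [0.13, -0.091, 0.987, 0.011]
wrist_force: [0.6, -0.1, 3.8]
opening: 0.002
grasp_force: 1.2
```

Emit:
servo_tool(commands="0 0 0 0 0 1.5 0; 0 0 0 0 0 1 0; 0 0 0 0 0 0 0")

```text
time_s: 27.98
eef_pos: [0.5088, 0.0334, 0.0402]
eef_rot: [0.13, -0.091, 0.987, 0.011]
wrist_force: [0.1, 0.5, 4.8]
opening: -0.0
grasp_force: 2.3
```

Emit:
servo_tool(commands="0 0 0 0 0 1 0; 0 0 0 0 0 0 0")

```text
time_s: 28.22
eef_pos: [0.5089, 0.0334, 0.0398]
eef_rot: [0.129, -0.091, 0.987, 0.011]
wrist_force: [-4.7, -0.4, 15.1]
opening: -0.003
grasp_force: 7.9
```

Emit:
servo_tool(commands="0 0 0 0 0 -10 0; 0 0 0 0 0 -20 0; 0 0 0 0 0 0 0; 0 0 0 0 -27 0 0; 0 0 0 0 -27.5 0 0")

```text
time_s: 28.85
eef_pos: [0.5102, -0.0215, 0.067]
eef_rot: [0.128, -0.091, 0.987, 0.011]
wrist_force: [0.4, 0.6, 0.2]
opening: 0.004
grasp_force: 0.0
```

Run:
```python
from h import *
plan(np.array([.5178,-.0204,.045])+n*.006,Rt(YS,-.262),2,0)
```

```text
t 28.85 [ 0.5102 -0.0215  0.067 ] f [0.4 0.6 0.2] op 0.004 g 0.0
ang deg/row 0.1099905782889429 mm/row 8.678409812705928
-0.001 -0.002 -0.000 -0.9 -0.2 8.6 0; -0.001 -0.002 -0.000 -0.9 -0.2 8.6 0
```

Emit:
servo_tool(commands="0 0 0 -0.9 0 8.5 0; 0 0 0 -0.9 0 8.5 0; 0 0 0 0 0 4 0; 0 0 0 0 0 3 0; 0 0 0 0 0 0 0")

```text
time_s: 29.48
eef_pos: [0.5183, -0.0194, 0.045]
eef_rot: [0.129, -0.091, 0.987, 0.011]
wrist_force: [-0.2, 0.8, 0.8]
opening: 0.004
grasp_force: 0.4
```

Emit:
servo_tool(commands="0 0 0 0 0 1.5 0; 0 0 0 0 0 1.5 0; 0 0 0 0 0 0 0")

```text
time_s: 29.85
eef_pos: [0.5195, -0.0197, 0.0425]
eef_rot: [0.129, -0.091, 0.987, 0.011]
wrist_force: [-0.0, 2.2, 3.0]
opening: 0.002
grasp_force: 1.5
```

Emit:
servo_tool(commands="0 0 0 0 0 1 0; 0 0 0 0 0 0 0")

```text
time_s: 30.1
eef_pos: [0.5197, -0.0197, 0.0415]
eef_rot: [0.129, -0.091, 0.987, 0.011]
wrist_force: [-1.4, 4.5, 3.9]
opening: 0.003
grasp_force: 1.9
```

Emit:
servo_tool(commands="0 0 0 0 0 1 0; 0 0 0 0 0 1 0; 0 0 0 0 0 0 0")

```text
time_s: 30.48
eef_pos: [0.5201, -0.0196, 0.0402]
eef_rot: [0.129, -0.091, 0.987, 0.011]
wrist_force: [-8.5, 2.7, 15.7]
opening: 0.0
grasp_force: 8.4
```

Emit:
servo_tool(commands="0 0 0 0 0 0.5 0; 0 0 0 0 0 0 0")

```text
time_s: 30.72
eef_pos: [0.5202, -0.0196, 0.04]
eef_rot: [0.129, -0.091, 0.987, 0.011]
wrist_force: [-11.5, 1.8, 21.1]
opening: -0.0
grasp_force: 11.4
```

The enter key is bottomed. Backing off and checking that the slab still lies flat.

Emit:
servo_tool(commands="0 0 0 0 0 -10 0; 0 0 0 0 0 -30 0; 0 0 0 0 0 -40 0; 0 0 0 0 0 -40 0; 0 0 0 0 0 0 0")

```text
time_s: 31.35
eef_pos: [0.4918, -0.0265, 0.1584]
eef_rot: [0.132, -0.091, 0.987, 0.009]
wrist_force: [0.8, -0.5, -0.9]
opening: 0.0
grasp_force: 0.0
```

Run:
```python
from h import *
o,r=state(); print(o["time_s"],o["eef_pos"])
for nm in("side","scene"):
    im=camera(nm); c=calibration(nm); m=cv2.inRange(cv2.cvtColor(im,cv2.COLOR_BGR2HSV),(8,90,80),(30,255,255))
    u,v=proj(c,[.6045,.0698,.075]); print(nm,"pred dot",round(u,1),round(v,1))
    x,y=int(u)-14,int(v)-14; ys,xs=np.nonzero(m[y:y+28,x:x+28]); print(len(xs), xs.mean()+x if len(xs) else None, ys.mean()+y if len(xs) else None)
    a=[proj(c,[.645+i*.055*.983-j*.025*.184,.077+i*.055*.184+j*.025*.983,.075]) for i,j in((1,1),(1,-1),(-1,-1),(-1,1))]; print(np.round(a).tolist())
hand_in()
```

```text
31.35 [ 0.49182329 -0.02646344  0.15837332]
side pred dot 276.0 187.2
12 265.4166666666667 175.58333333333334
[[299.0, 178.0], [307.0, 184.0], [276.0, 191.0], [269.0, 185.0]]
scene pred dot 269.1 189.8
6 269.0 189.5
[[284.0, 175.0], [296.0, 181.0], [272.0, 195.0], [260.0, 188.0]]
the job is handed in; nothing more can be done
```

The job is handed in at 31 s: zero, calibrate and enter were each pressed fully down in that order, and the tallest slab was set gently in the middle of the pan. In the last scene-camera check its marker dot was where it should be; the arm hid it from the side camera.

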